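Show the tea caddy on the video call

ROBOT

A 6-joint arm with a two-finger parallel gripper is mounted at the origin on the work surface. World frame = base frame: x ahead of the robot, y to its left, z up, the work surface at z = 0. Lengths are in m, angles in rad, forces in N, time in s.
With the tool pointing down it reaches from about 0.35 to 0.85 m from the base axis. Payload 8.1 kg.
Tool frame: the origin (TCP) lies at the very end of the fingers, on their centre line; the grasp point (between the pads) lies 19 mm behind it (robot.pinch_z is the distance from the TCP to the grasp point, in m); y points along the fingers, x is the direction in which the jaws open and shut, and the axes are right-handed (so a half turn about y gives the same grasp; the last joint's range is limited). The gripper opens to 93 mm and grips with 3 to 60 N. Pads are 15 mm wide; open, the fingers measure 128 mm over their backs; the gripper's body (75 mm by 188 mm) begins 65 mm behind the grasp point.
Start: joints at [-1.382, 0.13, 1.488, -0, 1.523, -0.085], TCP at [0.162, -0.578, 0.219] pointing down, gripper open.
Joint ranges: [-2.96, 2.96], [-0.89, 2.26], [0.02, 2.5], [-1.34, 4.48], [0, 2.73], [-2.66, 2.66]. Speed limits (rad/s): [2.39, 2.39, 2.79, 3.14, 3.14, 3.14].

INTERFACE

Orientations are given as a rotation vector (axis times angle).
In Python, from plant import robot gives the robot as it stands.
- The arm moves only by the shell command python3 -m inch 'ROWS' [FORCE]. ROWS is JSON, a list of rows, each a list of 5 numbers: the closure, from -1 (fully open) to 1 (shut), then the shift along the world's x, y, z in m, then the turn about the world's z in rad. A call has 1 to 8 rows; each row is the pose to reach, as a shift and turn from the pose measured when the call began; what a row does not reach only later rows make up. A row lasts 1/8 s, in which the tool goes at most 62.5 mm and 10.7 degrees, less where a joint would pass 70% of its speed; a pose out of reach is approached as far as the arm can. A call with a gripper value outside its range is refused whole. The fingers move at their own pace and stop on an object; FORCE is the grip in N (left out, the last holds). Time passes only in rows, so rows that repeat a pose let the fingers close. It gives the time, the measured TCP pose, the force and the opening at its end, in the units of the state.
- robot.read_state(): the state, without advancing time (a new reading comes with each control period).
- robot.read_camera(name): name is "scene" or "top"; returns a dict with "color" (420x560x3 uint8, red, green, blue), "mtx" (3x3 intrinsics, pixels), "R" (3x3) and "t" (3): a world point X has camera coordinates R X + t. Camera axes: x right, y down, z forward; pixel columns grow to the right and rows downward; lengths in m; the calibration is good to about 2 mm. A picture is of the moment at which its call begins. There is no depth.
- robot.close_job(): hands the job in, once; it reports no verdict.
The state is a dict: "t": time; "q": joint angles; "dq": joint speeds; "joint_torque": joint torques, N m; "tool_pos": TCP position; "orientation": TCP orientation; "force": force on the tool from outside, world axes, zero at the start; "wrist_torque": the same for the moment, N m; "opening": finger opening in m.
Only numpy, scipy, OpenCV 4.12 (cv2) and the standard library are available. Lean on these libraries where they do the work, as an engineer would, in place of code of your own. Each camera call takes 0.05 s, during which the arm holds its last target. There are 200 camera calls.

TASK

We are about to show the tea things on a video call. First raise the notebook computer's screen until it stands open at about 100 degrees to the keyboard and let go of it; then take the brass caddy by its centre handle, with the cup and the jar standing on it, and lift it over to in front of the screen. Finish while still holding it there, steady and level, with its underside about 10 cm above the keyboard, the screen still at its angle, nothing fallen off and nothing else carrying it, and leave the clock, the leather box and the tin alone.

Things in the scene. Friction and masses are not known exactly. Their poses are not given: they have to be found in the camera images.
- laptop: small notebook computer, heavy and non-slip (it does not move): silver base plate 170 deep (x) x 240 wide (y) x 16 high mm, black keys on top. Origin: centre of its underside; its +x points from the user's front edge to the hinge edge, y along the hinge, z up. Keyboard surface 16 mm above the origin.
- laptop_hinge (a point): middle of the hinge line of the screen, in the laptop's frame 80 mm along +x and 17.5 mm up; the hinge line runs along the laptop's y
- screen (a joint): opening angle of the screen, rad: 0 folded shut on the keyboard, 1.57 upright, 1.75 = 100 degrees (leaning slightly back, away from the user), stop at 2.35. Starts between about 0.55 and 0.95. Stiff hinge: it stays where it is left; the friction is 0.35 N m and the screen weighs 0.2 kg, so pushing at its free edge takes 2 to 4 N.
- screen_edge (a point): middle of the screen's free edge, on its inner (display) face: at angle a, in the laptop's frame, 165*cos(a) mm to -x of the hinge line and 165*sin(a) mm above it; the screen is a slab 240 wide and 7 mm thick, lying on the outer side of this face. It can be pushed open with the closed fingers from the user's side (the side of the display)
- caddy: round brass dish, loose, 0.3 kg: foot 144, rim 160 mm across, 16 high, 5 mm floor, with a 10 mm thick upright post at the centre and a dark wooden grip bar on top. Origin: centre of its underside; z up, y along the grip bar. It carries the cup at +y and the jar at -y, each 42 mm from the post; all together 0.45 to 0.62 kg.
- caddy_grip (a point): centre of the caddy's wooden grip bar, 100 mm above the caddy's underside; bar 50 long (caddy's y), 14 thick (caddy's x), 24 high mm (its top 112 mm above the underside). Grip it from above across its thickness, firmly (30 N or more), as the load is not quite balanced
- cup: white porcelain cup, loose, 52 across, 48 high mm, stands on the caddy's floor; origin: centre of its underside, z up
- jar: blue jar with a wooden cap, loose, 44 across, 55 high mm, stands on the caddy's floor; origin: centre of its underside, z up
- clock: black round alarm clock with a white face, 84 wide, 88 high, 45 deep mm, loose bystander; origin: centre of its underside
- leather_box: brown leather box 220 (x) x 120 (y) x 80 high mm, loose bystander; origin: centre of its underside
- tin: green tea tin, 70 across, 110 high mm, loose bystander; origin: centre of its underside
There are look-alikes about, which are no part of the job. Of the things that look like the caddy, the largest one is meant.

How it is judged:
By the outcome, as a careful person would: the job done as asked, in the order asked, and still so for the second after the job is handed in, while the arm keeps its last pose, push and grip.
It also fails if it takes over 64 s, if anything falls off the work surface, if the arm or the gripper's body presses on something with over 40 N, if the wrist force passes 120 N, or if a joint passes its speed limit or range.

## Working session

There is one attempt and no reset: what is moved stays moved. The work goes in short steps, Python scripts to look and compute and a shell command to move; the robot and the scene stay as the last step left them, time stands still between calls to the robot, and variables do not carry over. Pictures are saved under pics/ and viewed, about 8 in all and at most 12, crops included, and the job is handed in when it is done.

```bash
ls; mkdir -p pics
python3 - <<'E'
from plant import robot
import cv2,numpy as np
for n in("scene","top"):
    c=robot.read_camera(n); cv2.imwrite(f"pics/{n}0.png",c["color"][:,:,::-1]); print(n,c["mtx"].round(1).tolist(),c["R"].round(3).tolist(),c["t"].round(3).tolist())
print(robot.read_state())
E
```

```text
pics
scene [[409.7, 0.0, 284.9], [0.0, 409.7, 202.4], [0.0, 0.0, 1.0]] [[-0.773, 0.635, 0.016], [0.533, 0.662, -0.527], [-0.345, -0.398, -0.85]] [0.454, -0.255, 1.378]
top [[419.2, 0.0, 281.8], [0.0, 419.2, 202.8], [0.0, 0.0, 1.0]] [[0.026, -1.0, 0.008], [-0.993, -0.027, -0.111], [0.111, -0.005, -0.994]] [-0.05, 0.574, 1.349]
{'t': 0.1, 'q': array([-1.38241365e+00,  1.31052552e-01,  1.48916875e+00,  2.10195320e-05,
        1.52301829e+00, -8.54047581e-02]), 'dq': array([-0.00029834,  0.00070897, -0.00217504, -0.00044089,  0.00026106,
       -0.00105976]), 'joint_torque': array([ 9.62062732e-04, -5.61340749e+01, -4.93095696e+01,  7.69318035e-02,
        2.91464163e-02, -8.72064311e-05]), 'tool_pos': array([ 0.16215718, -0.57713558,  0.21771302]), 'orientation': array([-1.32521106,  1.00601969, -1.00400815]), 'force': array([-0.00380891,  0.00850142,  0.10704062]), 'wrist_torque': array([ 0.02315453,  0.04719348, -0.05216407]), 'opening': 0.09277990588416134}
```

View pics/scene0.png

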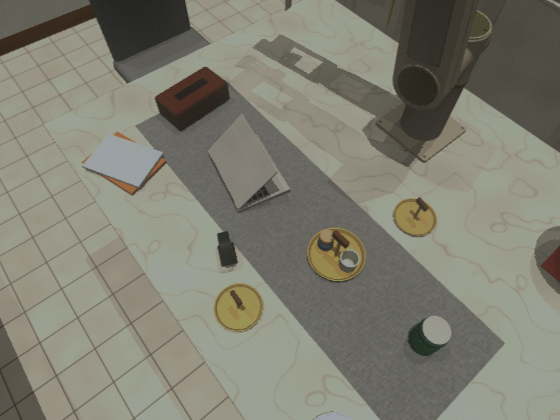

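View pics/top0.png

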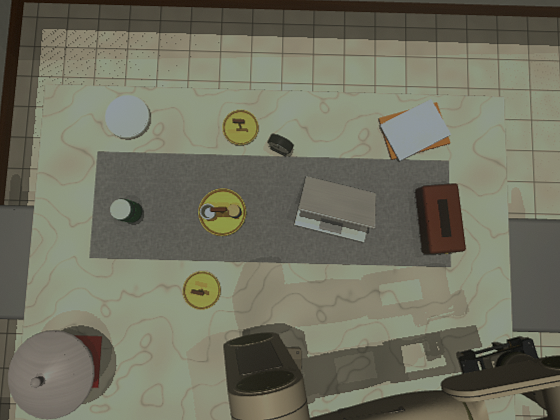

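Scene view: laptop at about (248,165) opening towards the robot, leather box (192,98), clock (227,250), tin (430,335). Brass dishes, scene / top: (337,253)/(222,212), (239,307)/(240,127), (415,217)/(202,290). The first is the largest and is the only one carrying a cup and a jar, so it fits. I'll confirm that in an enlarged crop along with the measurements.

```bash
cat > h.py <<'E'
import cv2,numpy as np
from plant import robot
def ray(c,u,v):
    d=c["R"].T@np.linalg.inv(c["mtx"])@np.array([u,v,1.]); return -c["R"].T@c["t"],d
def onz(c,u,v,z):
    o,d=ray(c,u,v); return o+d*(z-o[2])/d[2]
def tri(c1,p1,c2,p2):
    o1,d1=ray(c1,*p1);o2,d2=ray(c2,*p2)
    s=np.linalg.lstsq(np.c_[d1,-d2],o2-o1,rcond=None)[0]
    a,b=o1+d1*s[0],o2+d2*s[1]; return (a+b)/2,np.linalg.norm(a-b)
def proj(c,X):
    p=c["mtx"]@(c["R"]@np.array(X)+c["t"]); return p[:2]/p[2]
def crop(img,x,y,w,h,k): return cv2.resize(img[y:y+h,x:x+w],None,fx=k,fy=k,interpolation=cv2.INTER_CUBIC)
E
python3 - <<'E'
from h import *
C={n:robot.read_camera(n) for n in("scene","top")}
S,T=[C[n]["color"][:,:,::-1] for n in("scene","top")]
im=np.vstack([np.hstack([crop(S,200,110,100,105,2.8*1.4),crop(T,290,170,100,105,2.8*1.4)])[:300*2]])
a=np.hstack([crop(S,200,110,100,75,4),crop(T,290,172,100,75,4)])
a=np.hstack([cv2.resize(crop(S,200,110,100,105,4),(400,420)),crop(T,285,160,100,105,4)])
b=np.hstack([crop(S,302,222,70,62,4)[:180*2],crop(T,190,180,70,62,4)])
cv2.imwrite("pics/lap.png",a); cv2.imwrite("pics/cad.png",cv2.resize(b,None,fx=1.4,fy=1.4))
print(a.shape,b.shape)
for n,c in C.items():
    hsv=cv2.cvtColor(c["color"],cv2.COLOR_RGB2HSV)
    m=cv2.inRange(hsv,(18,120,90),(35,255,255)); m=cv2.morphologyEx(m,cv2.MORPH_CLOSE,np.ones((5,5)))
    for k in cv2.findContours(m,cv2.RETR_EXTERNAL,cv2.CHAIN_APPROX_NONE)[0]:
        if cv2.contourArea(k)>400:
            h=cv2.convexHull(k)[:,0,:]
            P=np.array([onz(c,u,v,.016)[:2] for u,v in h],np.float32); (x,y),r=cv2.minEnclosingCircle(P)
            e=cv2.fitEllipse(k); print(n,np.round(e[0]),"hull centre",round(x,3),round(y,3),"dia",round(2*r,3), "ell",onz(c,*e[0],.016).round(3))
E
```

```text
(420, 800, 3) (248, 560, 3)
scene [238. 307.] hull centre 0.836 0.118 dia 0.119 ell [0.838 0.119 0.016]
scene [336. 255.] hull centre 0.545 0.166 dia 0.156 ell [0.549 0.172 0.016]
scene [414. 217.] hull centre 0.289 0.224 dia 0.119 ell [0.293 0.226 0.016]
top [201. 290.] hull centre 0.285 0.22 dia 0.122 ell [0.284 0.22  0.016]
top [222. 212.] hull centre 0.542 0.164 dia 0.158 ell [0.542 0.164 0.016]
top [240. 127.] hull centre 0.833 0.114 dia 0.121 ell [0.833 0.114 0.016]
```

View pics/lap.png

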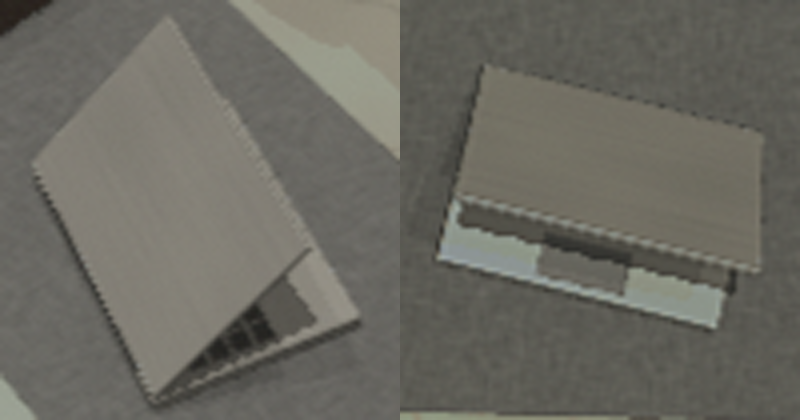

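View pics/cad.png

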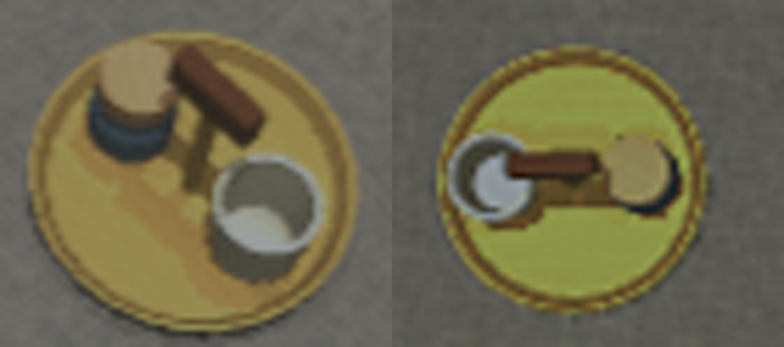

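Dish (337,253)/(222,212) measures 158 mm across, against 120 mm for the other two. The crop shows the cup, the jar and the dark bar on it, so this is the caddy. In the laptop crop the hinge is on the far side, and the free edge faces the robot with its corners at (310,248) and (168,15) in the scene half.

Run:
```python
from h import *
from scipy.spatial.transform import Rotation as R
S=robot.read_camera("scene");T=robot.read_camera("top")
pts={"free+y":((277.5,172),(299.5,208.7)),"free-y":((242,113.8),(374.5,227.5)),"front+y":((289.5,190),(294.2,224.5)),"hinge+y":((238,210.5),(306.2,176.3)),"hinge-y":((208,150.8),(375.8,193)),"bar":((340.7,238.6),(218.7,209.4))}
P={}
for k,(a,b) in pts.items():
    P[k],e=tri(S,a,T,b); print(k,P[k].round(4),"gap",round(e,4))
print("front-y on z=.016",onz(T,364.3,242,.016).round(4),"front+y",onz(T,294.2,224.5,.016).round(4))
for n in("free","hinge"):
    d=P[n+"+y"]-P[n+"-y"]; print(n,"len",np.linalg.norm(d).round(4),"yaw of +y",np.degrees(np.arctan2(-d[0],d[1])).round(1))
v=(P["free+y"]+P["free-y"]-P["hinge+y"]-P["hinge-y"])/2; print("screen len",np.linalg.norm(v).round(4),"angle",np.arctan2(v[2],np.hypot(*v[:2])))
# bar ends on z=.112
for u,w in((210.7,209.3),(226.8,208.9)): print("bar end",onz(T,u,w,.112).round(4))
# wooden bar mask, both views
for n,c,w in(("s",S,(310,225,360,255)),("t",T,(205,200,235,220))):
    x0,y0,x1,y1=w; h=cv2.cvtColor(c["color"],cv2.COLOR_RGB2HSV)[y0:y1,x0:x1]
    m=(((h[...,0]<10)|(h[...,0]>170))&(h[...,1]>70)&(h[...,2]<130)).astype(np.uint8)
    r,l,st,ce=cv2.connectedComponentsWithStats(m); i=1+np.argmax(st[1:,4]); print(n,"bar mask",st[i],ce[i]+[x0,y0])
    pp=np.argwhere(l==i)[:,::-1].astype(np.float32); print(cv2.minAreaRect(pp), )
    print(" yaw long axis (top)",[onz(c,*q,.1).round(4)[:2].tolist() for q in (cv2.boxPoints(cv2.minAreaRect(pp))+[x0,y0])])
s=robot.read_state(); print(R.from_rotvec(s["orientation"]).as_matrix().round(3),s["tool_pos"])
```

```text
free+y [ 0.5472 -0.0872  0.1189] gap 0.0046
free-y [ 0.496  -0.3189  0.1222] gap 0.0024
front+y [ 0.5063 -0.0774  0.0019] gap 0.001
hinge+y [ 0.6702 -0.1141  0.0062] gap 0.0012
hinge-y [ 0.6178 -0.3476  0.0135] gap 0.0032
bar [0.5414 0.1642 0.0952] gap 0.0023
front-y on z=.016 [ 0.4542 -0.3103  0.016 ] front+y [ 0.5058 -0.0773  0.016 ]
free len 0.2374 yaw of +y -12.5
hinge len 0.2394 yaw of +y -12.6
screen len 0.1674 angle 0.7227446031045429
bar end [0.5402 0.1856 0.112 ]
bar end [0.5428 0.1359 0.112 ]Traceback (most recent call last):
  File "<stdin>", line 18, in <module>
    return _wrapfunc(a, 'argmax', axis=axis, out=out, **kwds)
    return bound(*args, **kwds)
ValueError: attempt to get argmax of an empty sequence
```

Run:
```python
from h import *
from scipy.spatial.transform import Rotation as R
s=robot.read_state(); print(R.from_rotvec(s["orientation"]).as_matrix().round(3),s["tool_pos"])
h=np.array([.641,-.230]);ex=np.array([.976,-.218])
for a in(.72,.9,1.1,1.3,1.5,1.65,1.75): print(a,(h-.165*np.cos(a)*ex).round(3),round(.0175+.165*np.sin(a),3))
```

```text
[[ 0.27  -0.     0.963]
 [-0.963  0.001  0.27 ]
 [-0.001 -1.     0.   ]] [ 0.16219602 -0.57745377  0.21827551]
0.72 [ 0.52  -0.203] 0.126
0.9 [ 0.541 -0.208] 0.147
1.1 [ 0.568 -0.214] 0.165
1.3 [ 0.598 -0.22 ] 0.176
1.5 [ 0.63  -0.227] 0.182
1.65 [ 0.654 -0.233] 0.182
1.75 [ 0.67  -0.236] 0.18
```

```bash
python3 -m inch '[[1,0.03,0.04,0,-0.06],[1,0.065,0.09,0,-0.12],[1,0.10,0.135,0,-0.19],[1,0.14,0.19,0,-0.26],[1,0.175,0.24,0,-0.33],[1,0.21,0.285,0,-0.4],[1,0.245,0.335,0,-0.46],[1,0.278,0.372,0,-0.49]]' 40; python3 -m inch '[[1,0.01,0.01,-0.03,0],[1,0.01,0.01,-0.07,0],[1,0.01,0.01,-0.11,0],[1,0.01,0.01,-0.122,0],[1,0.01,0.01,-0.122,0]]'
```

```text
t: 1.3
tool_pos: [0.4412, -0.2034, 0.2186]
orientation: [-1.098, 1.367, -1.367]
force: [0.3, -0.5, -0.6]
opening: 0.0178
t: 1.92
tool_pos: [0.4509, -0.1932, 0.0965]
orientation: [-1.098, 1.368, -1.366]
force: [-0.8, 0.5, 0.5]
opening: 0.0005
```

```bash
python3 -m inch '[[1,0.02,-0.004,0,0],[1,0.04,-0.009,0,0],[1,0.05,-0.011,0,0],[1,0.055,-0.012,0,0],[1,0.058,-0.013,0,0],[1,0.061,-0.014,0,0]]'
```

```text
t: 2.68
tool_pos: [0.5084, -0.2062, 0.0967]
orientation: [-1.103, 1.375, -1.361]
force: [-28.5, 8.6, 24.6]
opening: 0.0003
```

```bash
python3 -m inch '[[1,-0.002,0,0.006,0],[1,0.005,-0.001,0.010,0],[1,0.010,-0.002,0.014,0],[1,0.015,-0.003,0.018,0],[1,0.021,-0.005,0.023,0]]'
python3 - <<'E'
from plant import robot
s=robot.read_state();print(s["force"],s["wrist_torque"])
E
```

```text
t: 3.3
tool_pos: [0.528, -0.2109, 0.1206]
orientation: [-1.105, 1.378, -1.359]
force: [-9.0, 3.9, 7.3]
opening: 0.0005
[-8.99276513  3.92922728  7.25427862] [ 0.60018171  1.52244056 -0.05305125]
```

```bash
python3 -m inch '[[1,0.006,-0.001,0.006,0],[1,0.013,-0.003,0.011,0],[1,0.020,-0.004,0.016,0],[1,0.027,-0.006,0.020,0],[1,0.035,-0.008,0.023,0],[1,0.042,-0.009,0.026,0],[1,0.050,-0.011,0.029,0],[1,0.057,-0.012,0.031,0]]'
python3 - <<'E'
from h import *
c=robot.read_camera("scene");cv2.imwrite("pics/s2.png",np.hstack([crop(c["color"][:,:,::-1],180,90,130,130,3),crop(robot.read_camera("top")["color"][:,:,::-1],270,140,130,130,3)]))
E
```

```text
t: 4.3
tool_pos: [0.5856, -0.2233, 0.1518]
orientation: [-1.105, 1.377, -1.36]
force: [-2.9, -0.8, 0.4]
opening: 0.0002
```

View pics/s2.png

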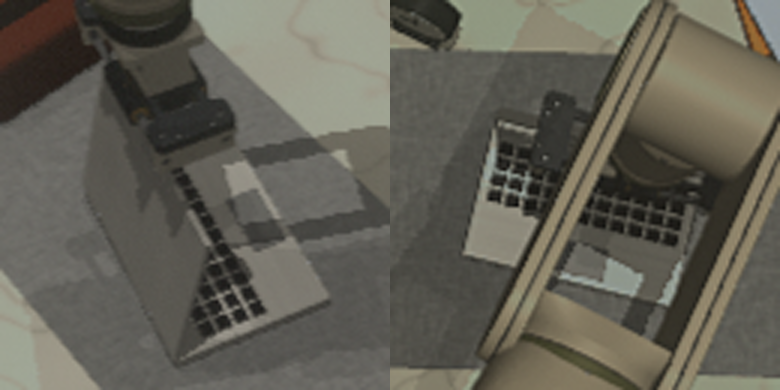

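The screen stands at about 1.27 rad, held by the fingertips at its free edge. I'll push it on to just short of the goal, then measure.

```bash
python3 -m inch '[[1,0.010,-0.002,0.001,0],[1,0.020,-0.004,0.001,0],[1,0.030,-0.006,0.001,0],[1,0.040,-0.008,0,0],[1,0.050,-0.010,0,0],[1,0.057,-0.012,-0.001,0],[1,0.062,-0.013,-0.001,0],[1,0.062,-0.013,-0.001,0]]'
python3 - <<'E'
from h import *
c=robot.read_camera("scene");cv2.imwrite("pics/s3.png",np.hstack([crop(c["color"][:,:,::-1],180,90,130,130,3),crop(robot.read_camera("top")["color"][:,:,::-1],270,140,130,130,3)]))
E
```

```text
t: 5.4
tool_pos: [0.6483, -0.2361, 0.1502]
orientation: [-1.104, 1.376, -1.36]
force: [-0.5, -0.5, -0.4]
opening: 0.0006
```

View pics/s3.png

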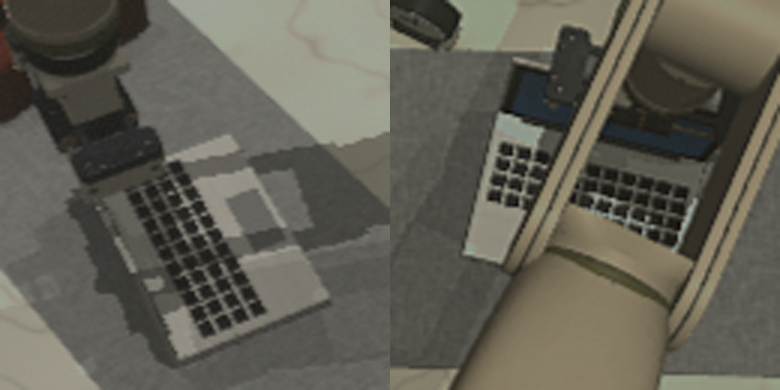

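```bash
python3 -m inch '[[1,-0.02,0.004,0,0],[1,-0.06,0.013,0,0],[1,-0.11,0.024,0,0],[1,-0.15,0.05,0.02,0],[1,-0.17,0.1,0.06,0],[1,-0.19,0.15,0.1,0],[1,-0.2,0.2,0.12,0],[1,-0.2,0.25,0.12,0]]'
python3 - <<'E'
from h import *
c=robot.read_camera("scene");cv2.imwrite("pics/s4.png",np.hstack([crop(c["color"][:,:,::-1],190,110,100,130,4),crop(robot.read_camera("top")["color"][:,:,::-1],290,130,100,130,4)]))
E
```

```text
t: 6.5
tool_pos: [0.449, 0.0152, 0.2744]
orientation: [-1.098, 1.371, -1.364]
force: [0.4, 0.4, -0.2]
opening: 0.0006
```

View pics/s4.png

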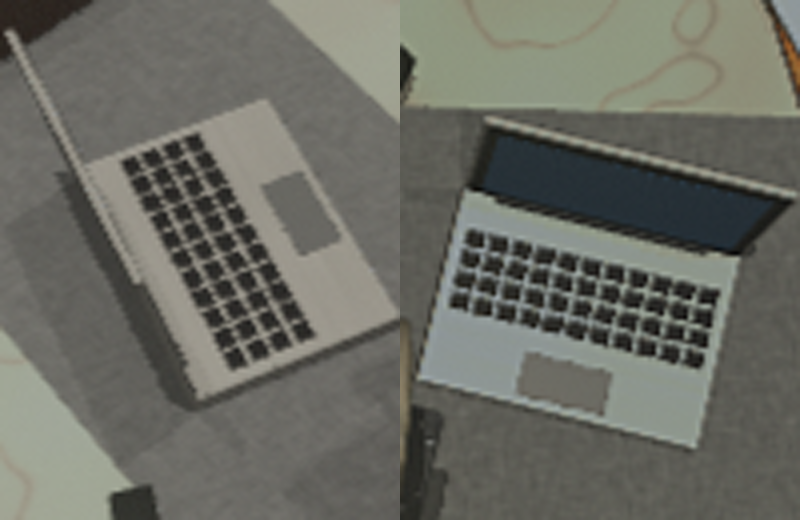

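Run:
```python
from h import *
from scipy.optimize import brentq
S=robot.read_camera("scene");T=robot.read_camera("top")
p,g=tri(S,(224.5,180.5),T,(311.7,162));q,g2=tri(S,(192.5,118),T,(387.5,180.5)); print("free corners",p.round(4),g,q.round(4),g2,np.linalg.norm(p-q))
a,ga=tri(S,(290,189.5),T,(294.5,225));b,gb=tri(S,(257,135),T,(364.3,241.8)); print("front",a.round(4),ga,b.round(4),gb)
h=np.array([.641,-.230,.0175]);e=np.array([.976,-.218,0])
for n,c,(u,v) in(("top",T,(349.6,171.4)),("scene",S,(208.5,149.3))):
    f=lambda A: (lambda X:(onz(c,u,v,X[2])-X)@e)(h-.165*np.cos(A)*e+[0,0,.165*np.sin(A)])
    A=np.linspace(1.2,2.3,23); print(n,[round(brentq(f,x,y),3) for x,y in zip(A,A[1:]) if f(x)*f(y)<0])
m=(p+q)/2-h; print("angle",np.arctan2(m[2],-m@e))
```

```text
free corners [ 0.6881 -0.1218  0.1648] 0.004152626112170604 [ 0.6372 -0.3489  0.1713] 0.004815529617417513 0.2328710395666188
front [ 0.5044 -0.0781  0.0021] 0.0019324142538521348 [ 0.4534 -0.3109  0.0039] 0.005066815945004574
top [1.673]
scene [1.731]
angle 1.7177631767118058
```

The screen is at about 1.68–1.70 rad: the top view gives 1.67, the scene view of the outer edge 1.73 and the finger contact 1.69. One more push of about 8 mm should bring it to 1.75.

```bash
python3 -m inch '[[1,0.01,-0.05,-0.01,0],[1,0.02,-0.1,-0.03,0],[1,0.03,-0.15,-0.07,0],[1,0.05,-0.2,-0.1,0],[1,0.08,-0.235,-0.124,0],[1,0.12,-0.242,-0.124,0],[1,0.16,-0.245,-0.124,0],[1,0.185,-0.247,-0.124,0]]' && python3 -m inch '[[1,0.008,-0.002,0,0],[1,0.014,-0.003,0,0],[1,0.019,-0.003,0,0],[1,0.024,-0.003,0,0],[1,0.024,-0.003,0,0],[1,0.024,-0.003,0,0]]'
```

```text
t: 7.7
tool_pos: [0.6337, -0.2352, 0.1459]
orientation: [-1.104, 1.375, -1.361]
force: [0.1, 0.1, 0.1]
opening: 0.0007
t: 8.45
tool_pos: [0.6577, -0.238, 0.1461]
orientation: [-1.104, 1.375, -1.361]
force: [-2.6, -0.0, -1.0]
opening: 0.0005
```

```bash
python3 -m inch '[[1,-0.03,0.006,0,0],[1,-0.08,0.017,0,0],[1,-0.14,0.03,0.01,0],[1,-0.18,0.06,0.05,0.15],[1,-0.19,0.1,0.09,0.33],[1,-0.19,0.15,0.1,0.5],[0,-0.18,0.21,0.1,0.68],[-1,-0.17,0.26,0.1,0.85]]' && python3 -m inch '[[-1,0.01,0.04,0,0.18],[-1,0.025,0.08,0,0.36],[-1,0.04,0.115,0,0.54],[-1,0.054,0.141,0,0.72],[-1,0.054,0.141,0,0.9],[-1,0.054,0.141,0,1.0],[-1,0.054,0.141,0,1.0]]'
python3 - <<'E'
from h import *
from scipy.spatial.transform import Rotation as R
s=robot.read_state(); print(R.from_rotvec(s["orientation"]).as_matrix().round(3)[:,0],s["q"].round(2),s["force"])
S=robot.read_camera("scene")["color"][:,:,::-1];T=robot.read_camera("top")["color"][:,:,::-1]
cv2.imwrite("pics/s5.png",np.hstack([crop(S,190,110,100,130,4),crop(T,290,130,100,130,4)]))
E
```

```text
t: 9.45
tool_pos: [0.4883, 0.0242, 0.2475]
orientation: [-1.451, 0.729, -0.725]
force: [1.0, -0.3, -0.4]
opening: 0.0158
t: 10.32
tool_pos: [0.5425, 0.1657, 0.248]
orientation: [-1.575, -0.056, 0.052]
force: [0.1, -0.4, -0.9]
opening: 0.0861
[0.998 0.069 0.002] [ 0.21  0.03  1.54 -0.01  1.57  0.14] [ 0.07625982 -0.36887289 -0.91970051]
```

View pics/s5.png

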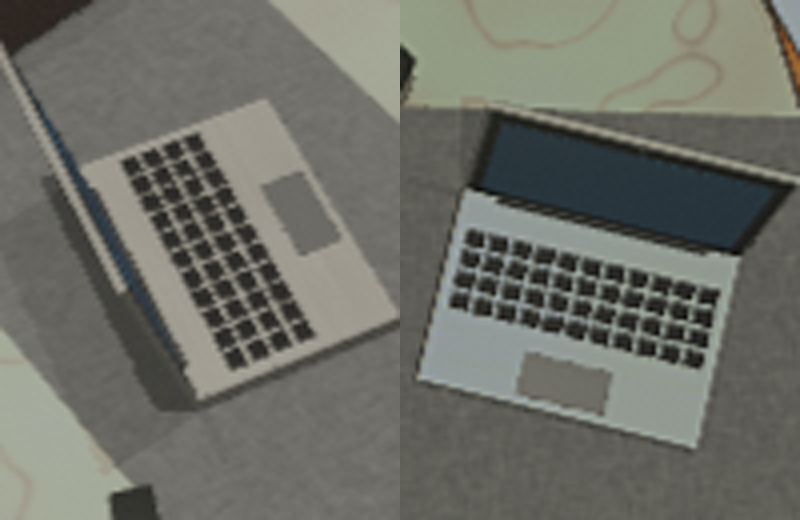

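Inner top edge is now at top-crop (492,112)–(793,187), about 4 px further back, which is about 0.08 rad and puts it near 1.75. Next I descend on the caddy's bar.

```bash
python3 - <<'E'
from h import *
from scipy.optimize import brentq
S=robot.read_camera("scene");T=robot.read_camera("top")
h=np.array([.641,-.230,.0175]);e=np.array([.976,-.218,0])
for c,(u,v) in((T,(350.6,167.4)),(S,(205.5,151.5))):
    f=lambda A: (lambda X:(onz(c,u,v,X[2])-X)@e)(h-.165*np.cos(A)*e+[0,0,.165*np.sin(A)])
    A=np.linspace(1.2,2.3,23); print([round(brentq(f,x,y),3) for x,y in zip(A,A[1:]) if f(x)*f(y)<0])
E
python3 -m inch '[[-1,0,-0.001,-0.04,-0.01],[-1,0,-0.002,-0.08,-0.01],[-1,0,-0.002,-0.12,-0.01],[-1,0,-0.002,-0.15,-0.01],[-1,0,-0.002,-0.162,-0.01],[-1,0,-0.002,-0.167,-0.01],[-1,0,-0.002,-0.167,-0.01]]' && python3 -m inch '[[0.6,0,0,0,0],[0.7,0,0,0,0],[1,0,0,0,0],[1,0,0,0,0],[1,0,0,0,0],[1,0,0,0,0],[1,0,0,0,0]]' 45
```

```text
[1.752]
[1.789]
t: 11.4
tool_pos: [0.5431, 0.1634, 0.0818]
orientation: [-1.576, -0.047, 0.043]
force: [-0.8, 0.6, 0.3]
opening: 0.0929
t: 12.28
tool_pos: [0.5431, 0.1634, 0.0818]
orientation: [-1.576, -0.047, 0.043]
force: [-0.1, 0.5, -0.4]
opening: 0.0279
```

```bash
python3 -m inch '[[1,0,0,0,0],[1,0,0,0,0],[1,0,0,0,0],[1,0,0,0,0],[1,0,0,0,0]]' 50 && python3 -m inch '[[1,0,0,0.002,0],[1,0,0,0.005,0],[1,0,0,0.010,0],[1,0,0,0.016,0],[1,0,0,0.022,0],[1,0,0,0.025,0],[1,0,0,0.025,0]]'
python3 - <<'E'
from h import *
s=robot.read_state(); print(s["force"],s["wrist_torque"],s["opening"])
S=robot.read_camera("scene")["color"][:,:,::-1];T=robot.read_camera("top")["color"][:,:,::-1]
cv2.imwrite("pics/s6.png",np.hstack([crop(S,280,190,110,110,3.5),crop(T,170,150,110,110,3.5)]))
E
```

```text
t: 12.9
tool_pos: [0.5431, 0.1634, 0.0817]
orientation: [-1.576, -0.047, 0.043]
force: [1.8, -0.9, -1.2]
opening: 0.0137
t: 13.78
tool_pos: [0.5434, 0.1634, 0.1072]
orientation: [-1.575, -0.047, 0.042]
force: [-0.1, 0.1, -4.0]
opening: 0.0137
[-0.09303457  0.12733609 -3.97868249] [-0.05374804 -0.02932773  0.00556301] 0.013722017408291291
```

View pics/s6.png

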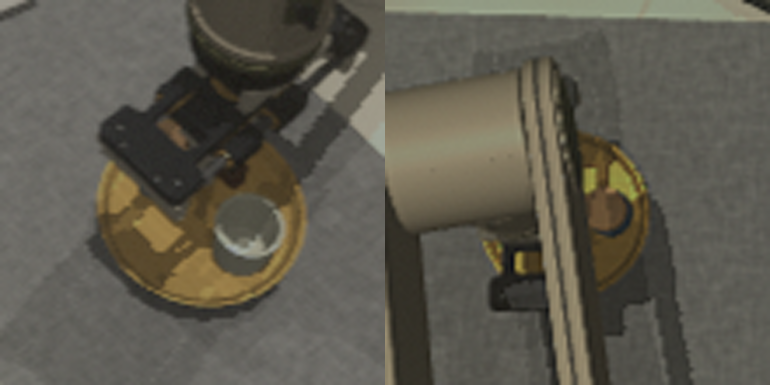

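The caddy is lifted 25 mm, and the cup is standing in the scene crop at (250,230). Raise it to full height, then recheck the load.

```bash
python3 -m inch '[[1,0,0,0.005,0],[1,0,0,0.015,0],[1,0,0,0.03,0],[1,0,0,0.05,0],[1,0,0,0.07,0],[1,0,0,0.085,0],[1,0,0,0.092,0],[1,0,0,0.094,0]]' && python3 -m inch '[[1,0,-0.003,0,0],[1,0,-0.010,0,0],[1,0,-0.022,0,0],[1,0,-0.037,0,0],[1,0,-0.053,0,0],[1,0,-0.070,0,0],[1,0,-0.087,0,0],[1,0,-0.100,0,0]]' && python3 -m inch '[[1,0,-0.010,0,0],[1,0,-0.025,0,0],[1,0,-0.041,0,0],[1,0,-0.058,0,0],[1,0,-0.075,0,0],[1,0,-0.090,0,0],[1,0,-0.105,0,0],[1,0,-0.115,0,0]]'
python3 - <<'E'
from h import *
s=robot.read_state(); print(s["force"],s["wrist_torque"],s["opening"])
E
```

```text
t: 14.88
tool_pos: [0.5431, 0.1633, 0.2009]
orientation: [-1.576, -0.047, 0.043]
force: [-0.1, 0.2, -5.0]
opening: 0.0132
t: 15.88
tool_pos: [0.5432, 0.062, 0.201]
orientation: [-1.576, -0.046, 0.042]
force: [-1.1, -0.0, -3.5]
opening: 0.0135
t: 16.88
tool_pos: [0.5431, -0.0541, 0.201]
orientation: [-1.576, -0.046, 0.041]
force: [0.0, 0.3, -4.6]
opening: 0.0138
[ 0.01394359  0.29717756 -4.57542537] [ 0.01515509 -0.09455999  0.04163076] 0.013806424362256885
```

Remaining shift is dy ≈ -0.154 and dz ≈ -0.003.

```bash
python3 -m inch '[[1,0,-0.008,0,0],[1,0,-0.020,0,0],[1,-0.001,-0.036,0,0],[1,-0.001,-0.052,-0.001,0],[1,-0.002,-0.068,-0.001,0],[1,-0.002,-0.084,-0.001,0],[1,-0.002,-0.098,-0.001,0],[1,-0.002,-0.108,-0.002,0]]' && python3 -m inch '[[1,0,-0.010,0,0],[1,0,-0.022,0,0],[1,0,-0.032,-0.001,0],[1,0,-0.040,-0.001,0],[1,0,-0.044,-0.001,0],[1,0,-0.045,-0.001,0],[1,0,-0.045,-0.001,0],[1,0,-0.045,-0.001,0]]'
python3 - <<'E'
from h import *
s=robot.read_state(); print(s["force"],s["wrist_torque"],s["opening"])
S=robot.read_camera("scene")["color"][:,:,::-1];T=robot.read_camera("top")["color"][:,:,::-1]
cv2.imwrite("pics/s7.png",np.hstack([crop(S,170,85,133,190,3),crop(T,260,120,133,190,3)]))
E
```

```text
t: 17.88
tool_pos: [0.5412, -0.1631, 0.199]
orientation: [-1.576, -0.046, 0.041]
force: [-0.6, -0.1, -5.7]
opening: 0.0138
t: 18.88
tool_pos: [0.5412, -0.2078, 0.1981]
orientation: [-1.576, -0.046, 0.041]
force: [0.0, -0.3, -5.3]
opening: 0.0135
[ 0.04464606 -0.25394617 -5.34536995] [-0.02495983 -0.07223     0.01690609] 0.013491892850992638
```

View pics/s7.png

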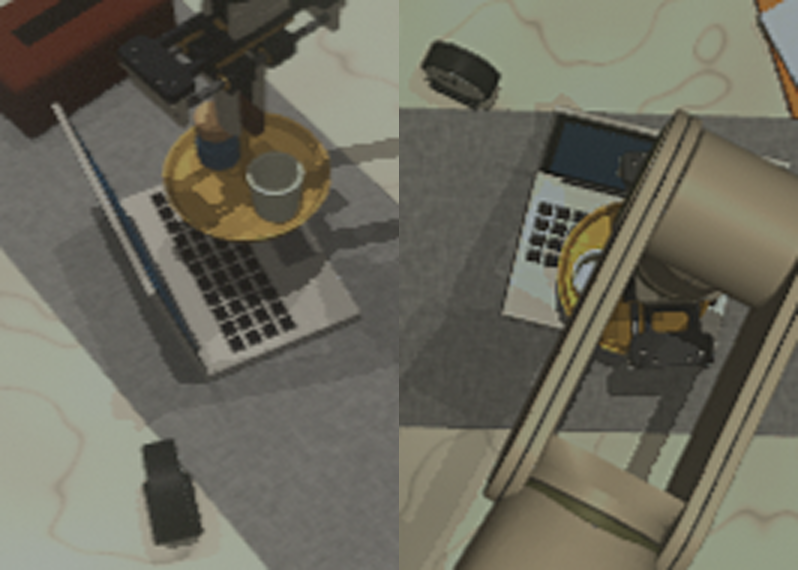

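Jar and cup stand on the dish (scene crop (217,145) and (275,185)), clear in front of the screen, and the clock is in place. Last check is height and level from the rim, plus steadiness.

```bash
python3 -m inch '[[1,0,0,0,0],[1,0,0,0,0],[1,0,0,0,0],[1,0,0,0,0]]'
python3 - <<'E'
from h import *
c=robot.read_camera("scene"); hsv=cv2.cvtColor(c["color"],cv2.COLOR_RGB2HSV)
m=cv2.inRange(hsv,(15,90,60),(35,255,255)); m[:, :215]=0; m[:,285:]=0; m[:115]=0; m[175:]=0
m=cv2.morphologyEx(m,cv2.MORPH_CLOSE,np.ones((5,5)))
k=max(cv2.findContours(m,cv2.RETR_EXTERNAL,cv2.CHAIN_APPROX_NONE)[0],key=cv2.contourArea); h=cv2.convexHull(k)[:,0]
print("seen bbox",cv2.boundingRect(h))
t=np.linspace(0,2*np.pi,180)
for tilt in(0,-.1,.1):   # tilt about the jaw axis (x)
    X=np.array([.5415,-.208,.132])+.08*np.c_[np.cos(t),np.sin(t),tilt*np.sin(t)]
    print("expected at tilt",tilt,cv2.boundingRect(np.array([proj(c,x) for x in X],np.float32)))
for z in(.122,.132,.142):
    (x,y),r=cv2.minEnclosingCircle(np.array([onz(c,*p,z)[:2] for p in h],np.float32)); print(z,round(x,3),round(y,3),"dia",round(2*r,3))
s=robot.read_state(); print(s["t"],s["tool_pos"],np.abs(s["dq"]).max(),s["force"])
E
```

```text
t: 19.48
tool_pos: [0.5412, -0.2079, 0.1981]
orientation: [-1.576, -0.046, 0.041]
force: [-0.2, 0.7, -5.5]
opening: 0.0134
seen bbox (224, 119, 56, 47)
expected at tilt 0 (223, 120, 57, 44)
expected at tilt -0.1 (223, 118, 57, 48)
expected at tilt 0.1 (223, 121, 57, 42)
0.122 0.54 -0.22 dia 0.18
0.132 0.544 -0.213 dia 0.178
0.142 0.549 -0.206 dia 0.176
19.525 [ 0.54122586 -0.20787694  0.19807687] 0.0012989360929660588 [-0.59486476  0.05906855 -4.43102014]
```

Run:
```python
from h import *
c=robot.read_camera("scene"); hsv=cv2.cvtColor(c["color"],cv2.COLOR_RGB2HSV)
m=cv2.inRange(hsv,(15,90,60),(35,255,255)); m[:, :215]=0; m[:,285:]=0; m[:115]=0; m[175:]=0
k=max(cv2.findContours(cv2.morphologyEx(m,cv2.MORPH_CLOSE,np.ones((5,5))),cv2.RETR_EXTERNAL,cv2.CHAIN_APPROX_NONE)[0],key=cv2.contourArea); h=cv2.convexHull(k)[:,0]
q=h[h[:,1]>132]; t=np.linspace(0,2*np.pi,400)
for tilt in(0,-.05,-.1,.05):
    X=np.array([.5415,-.208,.132])+.08*np.c_[np.cos(t),np.sin(t),tilt*np.sin(t)]
    E=np.array([proj(c,x) for x in X],np.float32).reshape(-1,1,2)
    d=np.array([cv2.pointPolygonTest(E,tuple(map(float,p)),True) for p in q]); print(tilt,"rim residual px",d.mean().round(2),d.std().round(2),d.min().round(1),d.max().round(1))
im=crop(c["color"][:,:,::-1],205,100,100,80,7); im=cv2.convertScaleAbs(im,alpha=1.5)
X=np.array([.5415,-.208,.132])+.08*np.c_[np.cos(t),np.sin(t),0*t]
for x in X[::8]: p=proj(c,x); cv2.circle(im,tuple(int(v) for v in (p-[205,100]+.5)*7),2,(0,0,255),-1)
cv2.imwrite("pics/s8.png",im)
```

```text
0 rim residual px -0.26 0.95 -1.6 1.3
-0.05 rim residual px 0.07 0.76 -0.9 1.8
-0.1 rim residual px 0.39 0.68 -0.4 2.3
0.05 rim residual px -0.61 1.18 -2.4 1.2
```

View pics/s8.png

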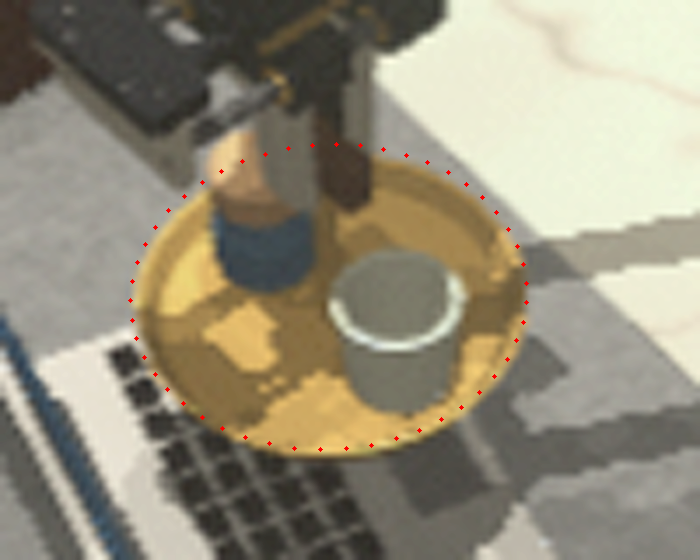

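The rim matches the level circle to within about 1.5 px, with a uniform small offset rather than a tilt. It is steady, so I'm handing in.

```bash
python3 -c "
from plant import robot
s=robot.read_state();print(s['t'],s['force'],s['opening']);robot.close_job()"
```

```text
19.575 [-0.26462669 -1.02816673 -4.9975976 ] 0.013562894584322385
the job is handed in; nothing more can be done
```

The job is handed in at 19.6 s of the 64 s. The screen is open at about 100° and released, and the arm is holding the brass caddy level in front of it, with the cup and jar on it.

**Screen:** I pushed it open with the closed fingers in two goes, because the first stopped at about 97°. The last checks read 1.752 rad in the top view, 1.767 from the finger contact and 1.789 in the scene view. The scene view sees the slab's outer edge, so it reads a little high. I did not measure the angle again after bringing the caddy over, but nothing touched the screen after that.

**Caddy:** I gripped the 158 mm dish (the two look-alikes measured about 120 mm) by its bar at a set 50 N.
- **Load and steadiness:** the wrist carries about 5 N, the opening is steady at 13.5 mm and the arm is still.
- **Height:** the tool height puts the underside about 0.116 m above the table, which is 10 cm above the keyboard.
- **Level:** the rim lies within about 1.5 px of a level circle in the enlarged crop. Two numbers disagreed:
  - The dish's enclosing circle came out at 176–180 mm instead of 160, probably because the colour mask also took in the jar's cap.
  - The rim fit slightly favoured a tilt of 3–6° over level. The crop shows a uniform shift of about 1 px instead, so I judged it level.

**Push force:** the first push ran to about 39 N at the fingertips, because friction jammed the screen edge. I then followed its arc, and the force dropped below 13 N.

**Clock, box and tin:** none of my moves came near them. The clock and box look in place in the last pictures; the tin was not in those crops.

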